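# Lock the vial carousel with its slotted disc and bar

### The job

Lock the vial carousel: push a post of the slotted disc round until the disc's groove lines up with the locking bar, then push the bar by its tail through the groove until it is fully home, its cross tab up against the guide block and its nose between the carousel's two lugs. Only push, with the fingertips or the outside of the fingers: nothing is to be lifted, and the loose vial, beaker and dropper bottle beside the lock stay where they stand.

Things in the scene. Friction and masses are not known exactly. Their poses are not given: they have to be found in the camera images.
- lock_base: aluminium base plate of the lock, 8 mm thick, fixed to the bench. Origin on its underside under the disc's axis; its x axis is the line along which the bar is pushed (guide, disc, carousel), z up. Plate from x = -176 to +150 mm, 56 mm wide before x = -45, 96 mm wide beyond. The bar's trough runs from x = -164 to -38 mm: floor z = 12 mm, 14 mm wide, walls 6 mm thick with tops at z = 18 mm
- guide_stop (a point): middle of the rear face (x = -64 mm in the base's frame) of the grey guide block that bridges the trough, 24 mm over the bench. The block is 26 mm long, 36 mm wide, top 33 mm over the bench, with a 14 x 14 mm tunnel for the bar. The bar is home when its cross tab meets this face
- fork_mid (a point): middle between the two white lugs of the carousel that face the disc, 49 mm beyond the disc's axis, 18 mm over the bench. Lugs 18 mm apart, x = 40 to 60 mm in the base's frame, tops 26 mm over the bench. The carousel (fixed, does not turn) is centred at x = 102 mm, radius 42 mm, six such pairs of lugs on its rim; vials on it reach 82 mm over the bench and stand beyond x = 74 mm
- slotted_disc (a joint): angle of the slotted disc about its upright axis, rad, counter-clockwise from above: from the base's x axis to the groove. 0 and pi both mean that the groove lines up with the bar and are equally good (the disc is the same after half a turn). Starts between 0.55 and 2.59; stops at -0.6 and 3.74. Stays where it is left; turning takes about 0.05 N m (2 N at a post)
- post_a (a point): centre of the top of one of two upright steel posts on the slotted disc (grey, 70 mm across, top 24 mm over the bench, groove 17 mm wide, 13 mm deep right across it). Posts are 10 mm thick (15 mm at the foot, up to 27 mm over the bench), tops 48 mm over the bench, 25 mm from the disc's axis, at right angles to the groove. post_a stands at the disc's angle + pi/2; the point's x axis runs along the groove
- post_b (a point): centre of the top of the other post, opposite post_a (at the disc's angle - pi/2)
- lock_bar: loose steel locking bar, 128 mm long, 12 x 12 mm, about 0.2 kg, lying in the trough with its nose in the guide block; the nose tapers over 14 mm to 6 mm wide, so it centres a groove a few degrees out. Origin under its middle, x toward the nose, z up. On its tail stands a cross tab 8 mm thick, 30 mm wide, from 24 to 44 mm over the bench. Slides easily (about 1 N)
- bar_tail (a point): middle of the rear face of the bar's cross tab (flush with the bar's rear end), where it is pushed; 34 mm over the bench. Starts 172 to 182 mm behind the disc's axis, ends 72 mm behind it
- bar_nose_tip (a point): tip of the bar's nose, 18 mm over the bench; when the bar is home it lies 56 mm beyond the disc's axis, between the lugs
- loose_vial: loose vial with black cap, 22 mm across, 44 mm tall, origin under its middle; to be left alone
- small_beaker: loose small clear beaker, about 55 mm across, 56 mm tall, origin under its middle; to be left alone
- dropper_bottle: loose amber dropper bottle, 38 mm across, 84 mm tall, origin under its middle; to be left alone

How it is judged:
On the way:
1. the disc's groove is lined up with the bar (within 0.1 rad) (angle between the x axis of post_a and the x axis of lock_base, either way round below 0.1 rad), for 0.2 s.
At the end, for the whole second after the job is handed in: the bar lies level and at rest in the groove of the disc, its nose at least 51.5 mm beyond the disc's axis (home is 56 mm) and within 7 mm of the centre line between the carousel's lugs (x of bar_nose_tip in the frame of lock_base above 0.0515 m and y of bar_nose_tip in the frame of lock_base between -0.007 and 0.007 m and z of bar_nose_tip in the frame of lock_base below 0.024 m and angle between the x axis of lock_bar and the x axis of lock_base, either way round below 0.08 rad and angle between lock_bar's own z axis and vertical below 0.08 rad and linear speed of lock_bar below 0.02 m/s); the robot touches nothing.
It fails at once if the locking bar is lifted or tipped (z of bar_tail in the frame of lock_base above 0.044 m or z of bar_nose_tip in the frame of lock_base above 0.028 m or angle between lock_bar's own z axis and vertical above 0.15 rad).
It fails at once if the loose vial is moved more than 15 mm or tipped (distance of loose_vial from where it was at the start of the episode above 0.015 m or angle between loose_vial's own z axis and vertical above 0.3 rad).
It fails at once if the small beaker is moved more than 15 mm or tipped (distance of small_beaker from where it was at the start of the episode above 0.015 m or angle between small_beaker's own z axis and vertical above 0.3 rad).
It fails at once if the amber dropper bottle is moved more than 15 mm or tipped (distance of dropper_bottle from where it was at the start of the episode above 0.015 m or angle between dropper_bottle's own z axis and vertical above 0.3 rad).
It also fails if it takes over 51 s, if anything falls off the work surface, if the arm or the gripper's body presses on something with over 40 N, if the wrist force passes 120 N, or if a joint passes its speed limit or range.

### The arm

A 6-joint arm with a two-finger parallel gripper is mounted at the origin on a cart in front of the work surface, level with it; the furniture and walls round the work are solid. World frame = base frame: x ahead of the robot, y to its left, z up, the work surface at z = 0. Lengths are in m, angles in rad, forces in N, time in s.
With the tool pointing down it reaches from about 0.35 to 0.775 m from the base axis. Payload 7.3 kg.
Tool frame: the origin (TCP) lies at the very end of the fingers, on their centre line; the grasp point (between the pads) lies 19 mm behind it; z points along the fingers, y is the direction in which the jaws open and shut (so a half turn about z gives the same grasp; the last joint's range is limited). The gripper opens to 92 mm and grips with 3 to 60 N. Pads are 19 mm wide; open, the fingers measure 130 mm over their backs; the gripper's body (75 mm by 190 mm) begins 47 mm behind the grasp point.
Start: joints at [1.016, 0.342, 1.524, -0, 1.275, -0.146], TCP at [0.209, 0.482, 0.188] pointing down, gripper open.
Joint ranges: [-2.53, 2.53], [-0.77, 2.02], [0.04, 2.7], [-1, 4.14], [0.28, 2.66], [-3.11, 3.11]. Speed limits (rad/s): [2.57, 2.57, 3.14, 3.14, 3.14, 3.14].

### API

Orientations are given as [roll, pitch, yaw] about the fixed x, y, z axes, in that order (R = Rz(yaw) Ry(pitch) Rx(roll)).
In Python, from cell import robot gives the robot as it stands.
- The arm moves only by the shell command python3 -m pendant 'ROWS' [OPENING] [FORCE]. ROWS is JSON, a list of rows, each a list of 2 entries, a list of its own where there are three numbers: the shift along the tool's x, y, z in mm, then the turn about the tool's z in degrees. In form: [[[x, y, z], turn], ...]. A call has 1 to 10 rows; each row is the pose to reach, as a shift and turn from the pose measured when the call began, along the tool's axes at that moment; what a row does not reach only later rows make up. A row lasts 1/12 s, in which the tool goes at most 41.7 mm and 7.16 degrees, less where a joint would pass 70% of its speed; a pose out of reach is approached as far as the arm can. A call with a gripper value outside its range is refused whole. OPENING is the opening, from 0 (shut) to 1 (fully open), set as the call begins (- or left out, the last holds). The fingers move at their own pace and stop on an object; FORCE is the grip in N (left out, the last holds). Time passes only in rows, so rows that repeat a pose let the fingers close. It gives the time, the measured TCP pose, the force and the opening at its end, in the units of the state.
- robot.observe(): the state, without advancing time (a new reading comes with each control period).
- robot.read_camera(name): name is "scene" or "top" or "wrist"; returns the picture (420x560x3 uint8, red, green, blue); there is no depth.
- robot.calibration(name): a dict with "vfov" (degrees; the focal length in pixels is half the picture's height over the tangent of half this angle, whatever the lens; pixels are square), "cx", "cy" (the principal point, pixels), "rvec" (rotation vector, rad) and "tvec" (3), from world to camera coordinates, as OpenCV has them. Camera axes: x right, y down, z forward; pixel columns grow to the right and rows downward; lengths in m; the calibration is good to about 2 mm. A picture is of the moment at which its call begins: read the wrist's pose just before it. calibration takes no time and is no camera call; for the wrist camera it gives the pose at the moment of the call.
- robot.hand_in(): hands the job in, once; it reports no verdict.
Trained networks look in the newest picture that a camera, given by its name, has taken for a name from the list of things; names that differ only in an ending like _2 or _b are one class to them, and where a whole thing is asked for, a point or a joint stands for the part that bears it (a point fixed in the world has none). Each returns a list of dicts, best first, with "p" (0 to 1); they miss things now and then, are a little off and sometimes report something else, mostly with a low value. They report only what shows in the picture. A call takes as long as a camera call.
- robot.find_in(camera, query): "xy" ([column, row] as shares, 0 to 1, of the picture: columns of its width, rows of its height, amid what is visible of it).
The state is a dict: "time": time; "qpos": joint angles; "qvel": joint speeds; "joint_efforts": joint torques, N m; "tool_pos": TCP position; "tool_rot": TCP orientation; "contact_force": force on the tool from outside, world axes, zero at the start; "torque": the same for the moment, N m; "opening": finger opening in m.
Only numpy, scipy, OpenCV 4.12 (cv2) and the standard library are available. Lean on these libraries where they do the work, as an engineer would, in place of code of your own. Each camera call takes 0.05 s, during which the arm holds its last target.

## Working session

There is one attempt and no reset: what is moved stays moved. The work goes in short steps, Python scripts to look and compute and a shell command to move; the robot and the scene stay as the last step left them, time stands still between calls to the robot, and variables do not carry over. Pictures are saved under pics/ and viewed, and the job is handed in when it is done.

```bash
mkdir -p pics
cat > h.py <<'E'
import numpy as np, cv2
from cell import robot
def cam(n):
    c=robot.calibration(n); f=210/np.tan(np.radians(c['vfov'])/2)
    K=np.array([[f,0,c['cx']],[0,f,c['cy']],[0,0,1]]); R=cv2.Rodrigues(np.array(c['rvec'],float))[0]
    return K,R,np.array(c['tvec'],float).reshape(3)
def proj(n,P):
    K,R,t=cam(n); p=(np.atleast_2d(P)@R.T+t)@K.T; return p[:,:2]/p[:,2:]
def unproj(n,uv,z):
    K,R,t=cam(n); d=R.T@np.linalg.inv(K)@np.array([uv[0],uv[1],1.]); o=-R.T@t
    return o+d*(z-o[2])/d[2]
def shot(n,f,s=1.4):
    im=robot.read_camera(n); cv2.imwrite('pics/'+f,cv2.resize(im[:,:,::-1],None,fx=s,fy=s)); return im
E
python3 - <<'E'
from h import *
print(robot.observe())
for n in("top","scene"):
    shot(n,n+'1.png'); print(robot.calibration(n))
Z=dict(post_a=.048,bar_tail=.034,lock_bar=.018,lock_base=.008,loose_vial=.022,small_beaker=.028,dropper_bottle=.042,guide_stop=.024,fork_mid=.018,slotted_disc=.024,bar_nose_tip=.018)
for n in("top","scene"):
  for q in Z:
    for r in robot.find_in(n,q)[:3]:
        uv=np.array(r['xy'])*[560,420]; print(n,q,round(r['p'],2),uv.round(1),unproj(n,uv,Z[q]).round(4))
print(robot.observe()['time'])
E
```

```text
{'time': 0.0, 'qpos': array([ 1.01598212e+00,  3.42692714e-01,  1.52502105e+00,  5.96031441e-06,
        1.27542681e+00, -1.45997198e-01]), 'qvel': array([-0.00231348,  0.00116553,  0.00022503, -0.00012462,  0.00092283,
        0.00135426]), 'joint_efforts': array([-2.13258623e-03, -4.31236410e+01, -2.44220728e+01,  7.18446798e-02,
        5.58802695e-02, -1.16860128e-04]), 'tool_pos': array([0.20842239, 0.4813359 , 0.18745919]), 'tool_rot': array([-3.14006203e+00, -2.30828770e-04,  2.73277373e+00]), 'contact_force': array([-0.12918793, -0.23184971,  0.48499873]), 'torque': array([ 0.01206591, -0.0345831 ,  0.01803222]), 'opening': 0.0918521326290693}
{'vfov': 44.43353997866886, 'cx': 285.25696581959, 'cy': 212.8248045114245, 'rvec': array([ 2.16106995, -2.17121592,  0.14438972]), 'tvec': array([0.27413798, 0.58411524, 0.87573246])}
{'vfov': 52.33408299825678, 'cx': 281.6357992288013, 'cy': 206.06434010095745, 'rvec': array([ 1.94782602, -0.92381131,  0.53960211]), 'tvec': array([-0.12537387,  0.39108036,  0.34614025])}
top post_a 0.77 [247.6 231. ] [0.5522 0.337  0.048 ]
top bar_tai
[... 743 characters left out ...]
0.96 [303.4 268.5] [0.4878 0.1834 0.034 ]
scene lock_bar 0.92 [300.9 264.4] [0.5107 0.2053 0.018 ]
scene lock_base 0.65 [253.4 227.5] [0.5567 0.3653 0.008 ]
scene lock_base 0.16 [259.  228.6] [0.5612 0.3534 0.008 ]
scene loose_vial 0.68 [249.6 274.9] [0.4248 0.2547 0.022 ]
scene small_beaker 0.58 [201.8 233.8] [0.4518 0.4086 0.028 ]
scene small_beaker 0.53 [256.1 223.3] [0.5499 0.3511 0.028 ]
scene dropper_bottle 0.86 [295.2 201.1] [0.6561 0.3303 0.042 ]
scene guide_stop 0.92 [253.6 224. ] [0.5492 0.3575 0.024 ]
scene fork_mid 0.77 [255.8 227.5] [0.5489 0.3512 0.018 ]
scene slotted_disc 0.71 [260.7 227.9] [0.5476 0.3365 0.024 ]
scene bar_nose_tip 0.57 [305.3 264.2] [0.5164 0.1993 0.018 ]
1.2
```

Run:
```python
import cv2
a=cv2.imread('pics/top1.png');a=cv2.resize(a,(560,420),interpolation=cv2.INTER_AREA)
cv2.imwrite('pics/top1c.png',cv2.resize(a[130:330,150:370],None,fx=3,fy=3,interpolation=cv2.INTER_CUBIC))
a=cv2.imread('pics/scene1.png');a=cv2.resize(a,(560,420),interpolation=cv2.INTER_AREA)
cv2.imwrite('pics/scene1c.png',cv2.resize(a[150:320,160:360],None,fx=3.5,fy=3.5,interpolation=cv2.INTER_CUBIC))
```

```text
(no output)
```

View pics/top1c.png

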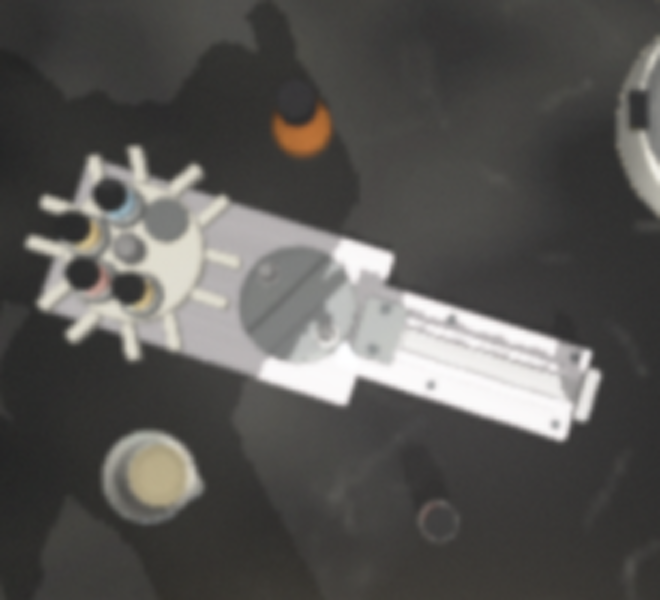

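View pics/scene1c.png

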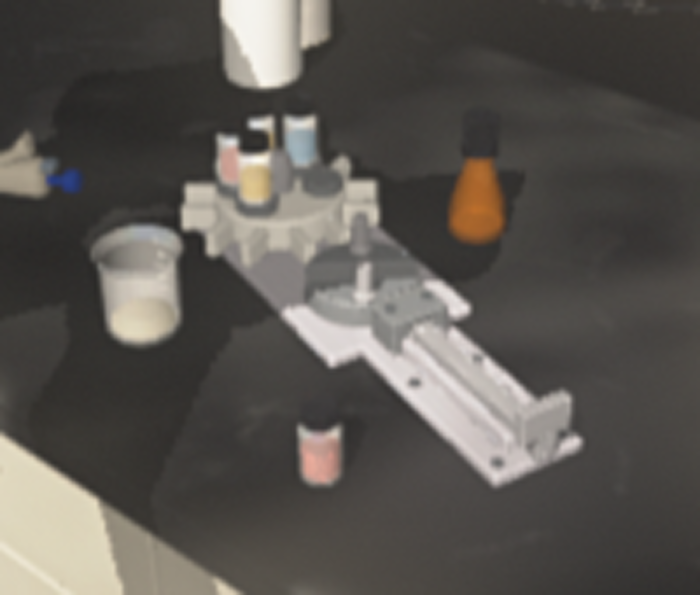

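View pics/top1.png

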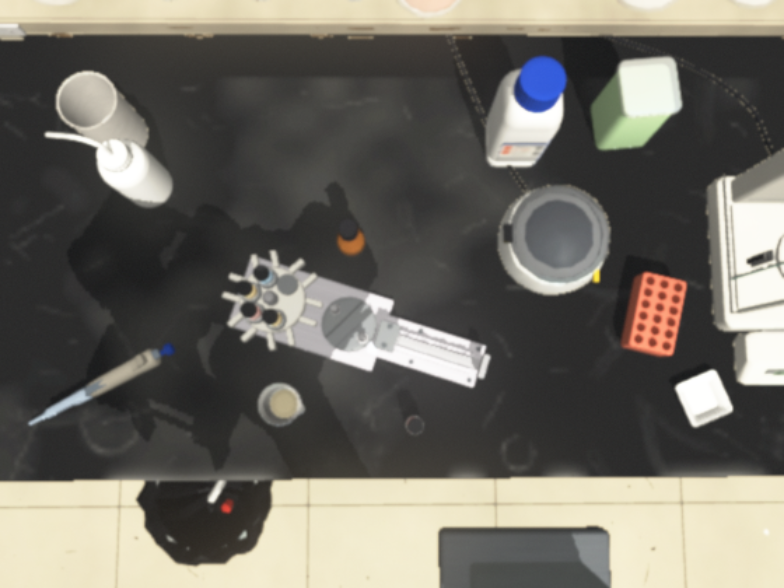

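```bash
cat > fit.py <<'E'
from h import *
from scipy.optimize import least_squares
pts=[((567,440),(-176,28,8)),((592,350),(-176,-28,8)),((393,255),(-45,-48,8)),((345,405),(-45,48,8)),((90,155),(150,-48,8)),((40,305),(150,48,8)),((295,305),(0,0,24))]
uv=np.array([p[0] for p in pts])/3+[150-.33,130-.33]; B=np.array([p[1] for p in pts])/1000
def W(p,B):
    c,s=np.cos(p[2]),np.sin(p[2]); B=np.atleast_2d(B)
    return np.c_[p[0]+c*B[:,0]-s*B[:,1],p[1]+s*B[:,0]+c*B[:,1],B[:,2]]
if __name__=='__main__':
    r=least_squares(lambda p:(proj('top',W(p,B))-uv).ravel(),[.55,.33,1.3],loss='soft_l1')
    p=r.x;print(p,np.degrees(p[2]));print((proj('top',W(p,B))-uv).round(1).tolist())
    R=np.array([[np.cos(p[2]),np.sin(p[2])],[-np.sin(p[2]),np.cos(p[2])]])
    for nm,q,z in(('postA',(266,270),.048),('postB',(325,326),.048),('gr1',(338,266),.024),('gr2',(252,335),.024),('tab',(589,394),.044),('disc',(295,305),.024),('amber cap',(296,102),.084),('vialtop',(439,521),.044),('beakertop',(148,477),.056)):
        w=unproj('top',np.array(q)/3+[149.67,129.67],z);l=R@(w[:2]-p[:2]);print(nm,w.round(4),'base mm',(l*1000).round(1),'ang',np.arctan2(l[1],l[0]).round(3))
E
python3 fit.py
```

```text
[0.55439538 0.33594983 1.25577302] 71.95049416523874
[[-0.8, 0.1], [-0.0, 0.3], [0.6, -0.6], [0.3, 0.0], [-0.1, 0.3], [-1.0, 0.2], [0.9, -0.4]]
postA [0.572 0.353 0.048] base mm [ 21.7 -11.4] ang -0.485
postB [0.5394 0.3189 0.048 ] base mm [-20.8   9. ] ang 2.735
gr1 [0.5768 0.3122 0.024 ] base mm [-15.7 -28.6] ang -2.072
gr2 [0.536  0.3629 0.024 ] base mm [19.9 25.9] ang 0.914
tab [0.4998 0.1669 0.044 ] base mm [-177.6   -0.4] ang -3.139
disc [0.5536 0.3376 0.024 ] base mm [1.4 1.2] ang 0.744
amber cap [0.663  0.3339 0.084 ] base mm [  31.7 -103.9] ang -1.275
vialtop [0.4281 0.254  0.044 ] base mm [-117.    94.7] ang 2.461
beakertop [0.4542 0.4181 0.056 ] base mm [ 47.1 120.7] ang 1.199
```

```bash
cat > g.py <<'E'
import sys
from h import *
from scipy.spatial.transform import Rotation as Ro
P=[0.5544,0.3360,1.2558]
def goal(bx,by,z,yaw=P[2]):
    o=robot.observe(); T=Ro.from_euler('xyz',o['tool_rot']).as_matrix()
    c,s=np.cos(P[2]),np.sin(P[2]); w=np.array([P[0]+(c*bx-s*by)/1e3,P[1]+(s*bx+c*by)/1e3,z/1e3])
    d=T.T@(w-o['tool_pos'])*1e3
    cur=np.arctan2(T[1,0],T[0,0]); l=np.array([[c,s],[-s,c]])@(o['tool_pos'][:2]-P[:2])*1e3
    print('t',round(o['time'],2),'now base',l.round(1),'z',(o['tool_pos'][2]*1e3).round(1),'F',(o['contact_force']).round(1),'Fbase',(np.array([[c,s],[-s,c]])@o['contact_force'][:2]).round(1),'open',round(o['opening'],3))
    print('shift',d.round(1),'turn',np.degrees((cur-yaw+np.pi)%(2*np.pi)-np.pi).round(1),'world',w.round(3))
if __name__=='__main__': goal(*map(float,sys.argv[1:4]))
E
python3 g.py -48 24 120
```

```text
t 1.2 now base [ 31.5 373.9] z 188.1 F [-0.2  0.6 -1. ] Fbase [0.6 0.4] open 0.092
shift [-355.8  -46.4   68.1] turn 84.6 world [0.517 0.298 0.12 ]
```

```bash
python3 -m pendant '[[[-40,-5,0],7],[[-80,-10,0],14],[[-120,-15,0],21],[[-160,-20,10],28],[[-200,-26,20],35],[[-240,-31,30],42],[[-280,-36,40],49],[[-320,-41,50],56],[[-356,-46,60],63],[[-356,-46,68],70]]' 0 20; python3 g.py -48 24 120
```

```text
time: 2.03
tool_pos: [0.5225, 0.2938, 0.119]
tool_rot: [3.139, 0.001, 1.5]
contact_force: [-1.0, 0.6, -0.5]
opening: 0.0296
t 2.03 now base [-50.   17.3] z 119.0 F [-1.   0.6 -0.5] Fbase [0.3 1.2] open 0.03
shift [ 3.5 -6.1 -1.1] turn 14.0 world [0.517 0.298 0.12 ]
```

```bash
python3 -m pendant '[[[2,-3,0],7],[[3.5,-6,0],14],[[3.5,-6,0],14],[[3.5,-6,0],14]]'; python3 g.py -48 24 39
python3 - <<'E'
from h import *
im=robot.read_camera('top');cv2.imwrite('pics/top2.png',cv2.resize(im[130:330,150:370,::-1],None,fx=3,fy=3))
im=robot.read_camera('wrist');cv2.imwrite('pics/wrist2.png',im[:,:,::-1])
E
```

```text
time: 2.37
tool_pos: [0.5168, 0.2978, 0.1189]
tool_rot: [3.139, 0.0, 1.259]
contact_force: [0.8, -0.4, 0.2]
opening: 0.0035
t 2.37 now base [-48.  24.] z 118.9 F [ 0.8 -0.4  0.2] Fbase [-0.2 -0.9] open 0.003
shift [ 0.  -0.3 79.9] turn 0.2 world [0.517 0.298 0.039]
```

View pics/wrist2.png

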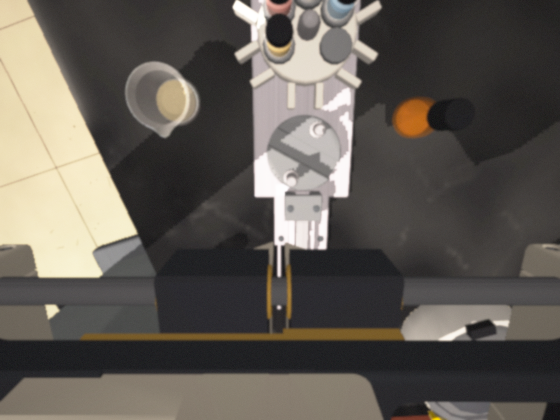

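View pics/top2.png

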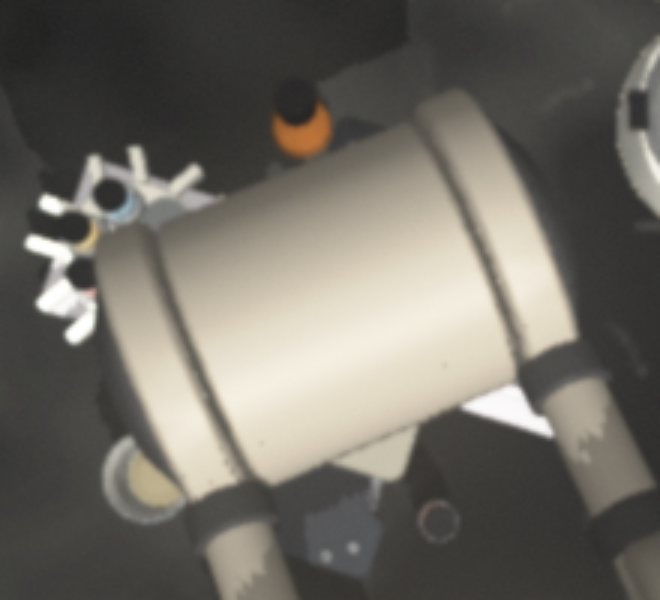

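Run:
```python
import cv2
a=cv2.imread('pics/wrist2.png');cv2.imwrite('pics/wrist2c.png',cv2.resize(a[80:300,200:400],None,fx=3,fy=2.7*3/2.7,interpolation=cv2.INTER_CUBIC)[:600])
from h import *
from g import P
c,s=np.cos(P[2]),np.sin(P[2]);R=np.array([[c,s],[-s,c]])
for q,uv,z in(('post hi',(319,129),.048),('post lo',(291,179),.048),('gr',(273,143),.024),('gr',(328,174),.024),('tip',(279,270),.119)):
    w=unproj('wrist',uv,z); print(q,w.round(4),(R@(w[:2]-P[:2])*1e3).round(1))
print(proj('wrist',[robot.observe()['tool_pos']]))
```

```text
post hi [0.5712 0.3533 0.048 ] [ 21.7 -10.6]
post lo [0.5362 0.32   0.048 ] [-20.9  12.3]
gr [0.53   0.3531 0.024 ] [ 8.7 28.5]
gr [0.571  0.3096 0.024 ] [-20. -24.]
tip [0.5098 0.2732 0.119 ] [-73.6  23. ]
[[277.76595875 235.58727843]]
```

View pics/wrist2c.png

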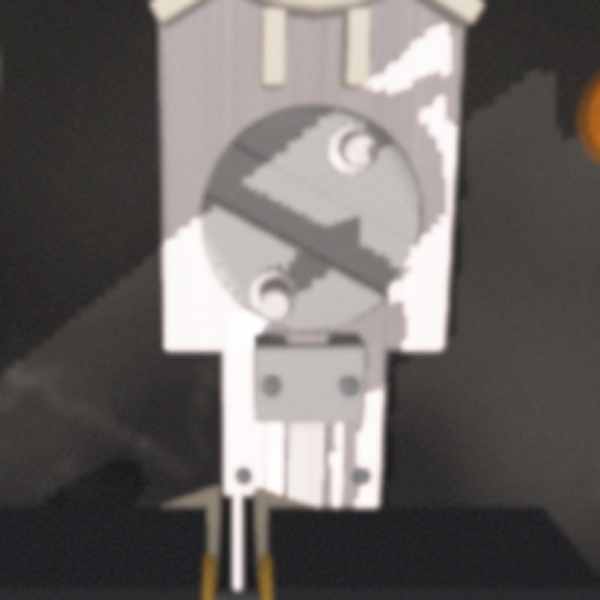

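Run:
```python
from h import *
o=robot.observe()
from scipy.spatial.transform import Rotation as Ro
T=Ro.from_euler('xyz',o['tool_rot']).as_matrix()
for d in ([0,19,0],[0,-19,0],[10,0,0],[-10,0,0],[10,0,-20],[10,0,-66],[37,0,-66],[37,95,-66],[0,0,-19]):
    print(d,proj('wrist',[o['tool_pos']+T@np.array(d)/1e3]).round(0))
im=robot.read_camera('wrist');cv2.imwrite('pics/wrist3.png',cv2.resize(im[200:420,100:460,::-1],None,fx=2.2,fy=2.2))
```

```text
[0, 19, 0] [[306. 236.]]
[0, -19, 0] [[250. 236.]]
[10, 0, 0] [[278. 222.]]
[-10, 0, 0] [[278. 249.]]
[10, 0, -20] [[278. 231.]]
[10, 0, -66] [[277. 264.]]
[37, 0, -66] [[277. 208.]]
[37, 95, -66] [[492. 208.]]
[0, 0, -19] [[278. 246.]]
```

View pics/wrist3.png

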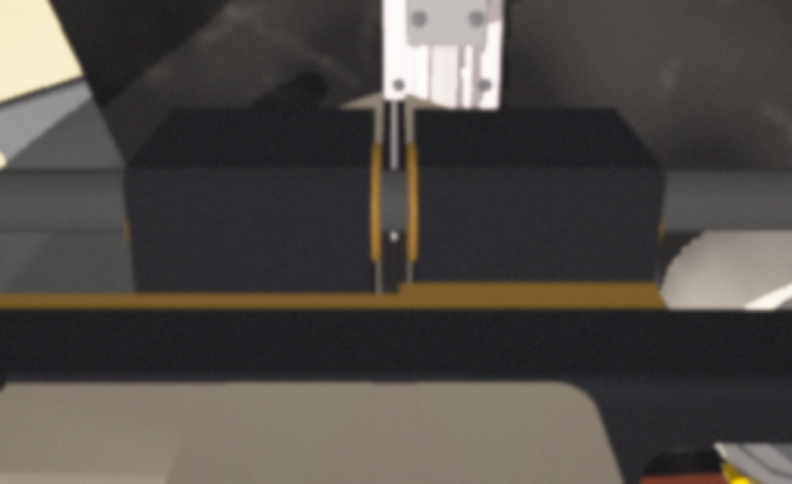

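```bash
python3 -m pendant '[[[0,2,35],0],[[0,4,65],0],[[0,4,76],0],[[0,4,80],0],[[0,4,80],0]]'; python3 g.py -30 20 38;  python3 - <<'E'
from h import *
im=robot.read_camera('wrist');cv2.imwrite('pics/wrist4.png',cv2.resize(im[0:350,100:460,::-1],None,fx=1.7,fy=1.7))
im=robot.read_camera('scene');cv2.imwrite('pics/scene4.png',cv2.resize(im[130:330,150:370,::-1],None,fx=3,fy=3))
E
```

```text
time: 2.93
tool_pos: [0.5206, 0.2967, 0.0389]
tool_rot: [3.139, 0.001, 1.259]
contact_force: [-0.4, -0.1, 0.6]
opening: 0.0004
t 2.93 now base [-47.8  20. ] z 38.9 F [-0.4 -0.1  0.6] Fbase [-0.2  0.4] open 0.0
shift [17.8  0.   0.9] turn 0.2 world [0.526 0.314 0.038]
```

View pics/wrist4.png

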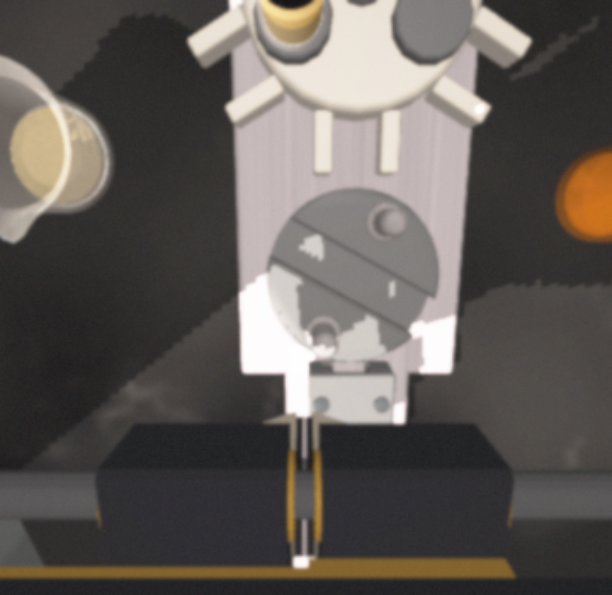

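View pics/scene4.png

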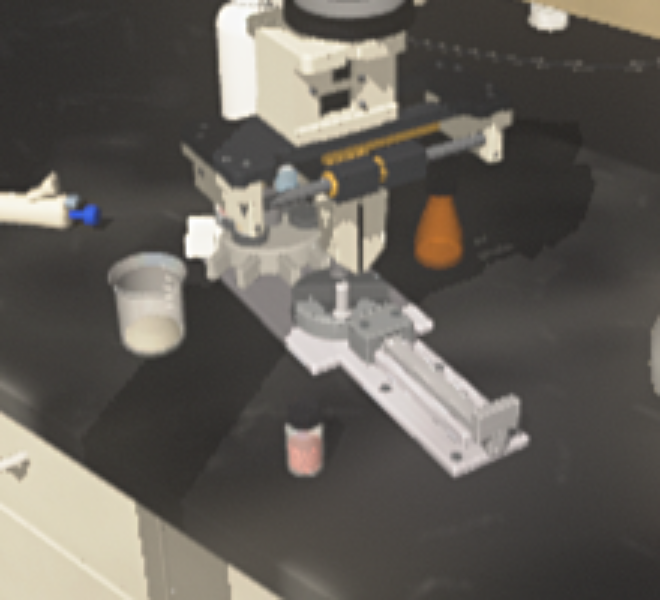

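Run:
```python
from h import *
from fit import W
from g import P
o=robot.observe();print(o['tool_pos'])
for q in ([o['tool_pos']],W(P,[-.048,.020,.1]),W(P,[-.051,0,.033]),W(P,[-.021,.012,.048]),W(P,[-.1776,0,.044])):
    for n,of,k in(('scene',[150,130],3),('wrist',[100,0],1.7)): print(n,((proj(n,q)-of)*k).round(0))
K,R,t=cam('scene');print(-R.T@t,R[2]);K,R,t=cam('wrist');print(-R.T@t,R[2])
```

```text
[0.52180716 0.29720695 0.04073851]
scene [[351. 311.]]
wrist [[302. 401.]]
scene [[350. 234.]]
wrist [[299. 473.]]
scene [[379. 315.]]
wrist [[348. 403.]]
scene [[339. 280.]]
wrist [[321. 342.]]
scene [[495. 404.]]
wrist [[342. 670.]]
[-0.00066798 -0.15412623  0.51450966] [ 0.67242809  0.53481685 -0.51167509]
[0.54335979 0.36548114 0.2383924 ] [-0.07685963 -0.25544546 -0.96376357]
```

Run:
```python
from h import *
im=robot.read_camera('scene');cv2.imwrite('pics/scene5.png',cv2.resize(im[170:270,210:330,::-1],None,fx=6,fy=6,interpolation=cv2.INTER_CUBIC))
o=robot.observe();print(o['time'],o['tool_pos'],o['tool_rot'])
for z in (0,-19,-38,-66): print(z,((proj('scene',[o['tool_pos']-[0,0,z/1e3]])-[210,170])*6).round())
```

```text
3.0833 [0.52194508 0.29725365 0.04099961] [ 3.13614852e+00 -1.99874263e-03  1.25902826e+00]
0 [[342. 380.]]
-19 [[341. 332.]]
-38 [[341. 282.]]
-66 [[340. 206.]]
```

View pics/scene5.png

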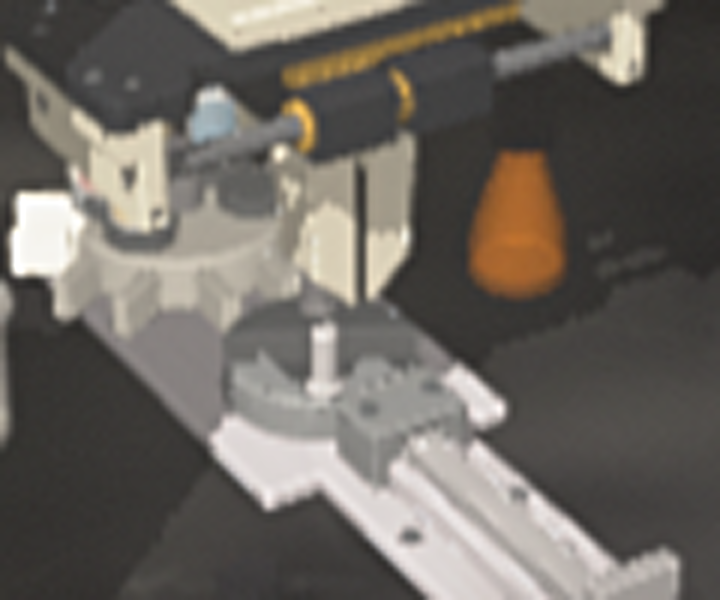

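```bash
python3 g.py -48 20 60; python3 -c "
from h import *
o=robot.observe()
for k in o: print(k,o[k])"
```

```text
t 3.08 now base [-46.9  18.9] z 41.0 F [ 0.5  0.5 -0. ] Fbase [ 0.7 -0.4] open 0.001
shift [ -1.1  -1.  -19. ] turn 0.2 world [0.521 0.297 0.06 ]
time 3.0833
qpos [ 0.39135424  0.61972453  1.49852589 -0.00234487  1.01789815  0.70435374]
qvel [-0.0005731  -0.00535347  0.00241881  0.00032509 -0.00323356  0.00138557]
joint_efforts [-1.69398927e-02 -5.25370359e+01 -2.06845289e+01  6.37351465e-02
 -2.30060628e-02 -6.36356752e-03]
tool_pos [0.52194508 0.29725365 0.04099961]
tool_rot [ 3.13614852e+00 -1.99874263e-03  1.25902826e+00]
contact_force [ 5.49244692e-01  5.42114484e-01 -5.48463543e-04]
torque [-0.11442393  0.05626375 -0.03913225]
opening 0.0005457464106805171
```

```bash
python3 -m pendant '[[[4,0,2],0],[[8,0,2],0],[[12,0,2],0],[[16,0,2],0],[[20,0,2],0],[[23,0,2],0],[[23,0,2],0]]'; python3 g.py -30 20 38;  python3 - <<'E'
from h import *
im=robot.read_camera('wrist');cv2.imwrite('pics/wrist6.png',cv2.resize(im[0:350,100:460,::-1],None,fx=1.7,fy=1.7))
im=robot.read_camera('scene');cv2.imwrite('pics/scene6.png',cv2.resize(im[170:270,210:330,::-1],None,fx=6,fy=6,interpolation=cv2.INTER_CUBIC))
E
```

```text
time: 3.67
tool_pos: [0.5292, 0.3199, 0.039]
tool_rot: [3.136, -0.002, 1.26]
contact_force: [-0.2, 0.3, 0.1]
opening: 0.0008
t 3.67 now base [-23.2  19. ] z 39.0 F [-0.2  0.3  0.1] Fbase [0.2 0.3] open 0.001
shift [-6.8 -1.   1. ] turn 0.2 world [0.526 0.314 0.038]
```

View pics/wrist6.png

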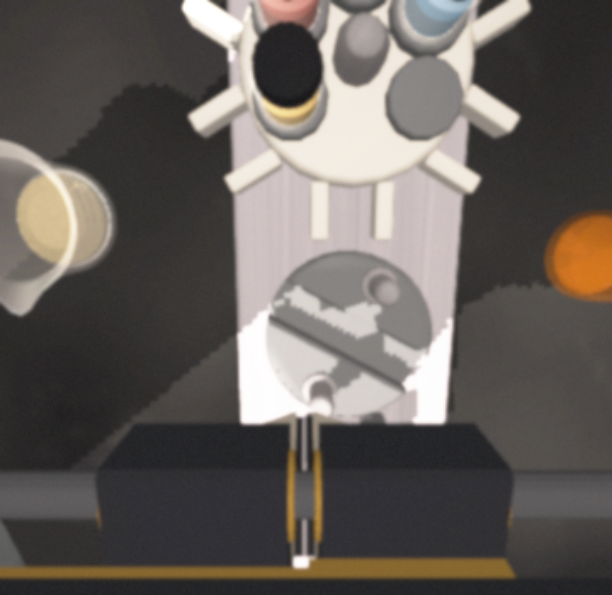

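View pics/scene6.png

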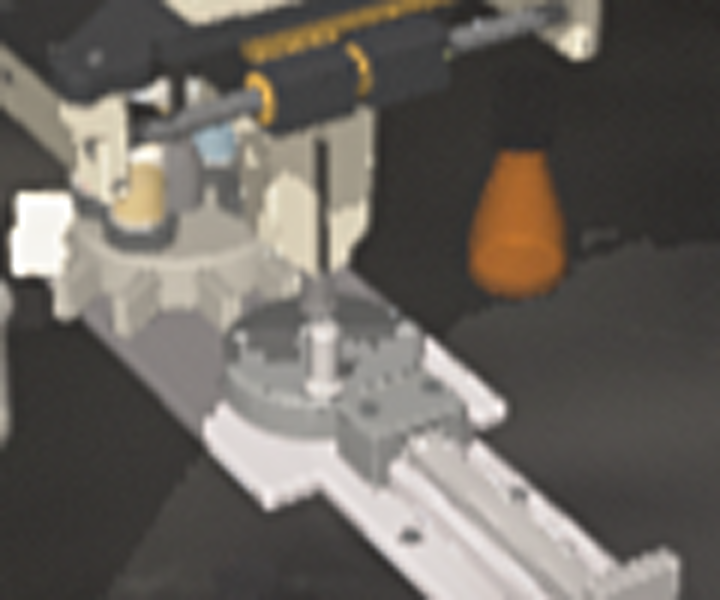

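Run:
```python
from h import *
from g import P
from fit import W
c,s=np.cos(P[2]),np.sin(P[2]);R=np.array([[c,s],[-s,c]])
for q,uv,z in(('post hi',(386,290),.048),('post lo',(319,392),.048),('lug',(320,238),.026),('lug',(384,238),.026),('plateL',(240,422),.008),('plateR',(445,422),.008)):
    w=unproj('wrist',np.array(uv)/1.7+[100,0],z); print(q,w.round(4),(R@(w[:2]-P[:2])*1e3).round(1))
o=robot.observe()['tool_pos']
for z in (0,20,25,30,35,40,60,90): print(z,((proj('scene',[o+[0,0,z/1e3]])-[210,170])*6).round(), (proj('wrist',[o+[0,0,z/1e3]])*1.7-[170,0]).round())
```

```text
post hi [0.5716 0.3533 0.048 ] [ 21.8 -11. ]
post lo [0.5371 0.3237 0.048 ] [-17.1  12.7]
lug [0.5549 0.3769 0.026 ] [39.  12.2]
lug [0.5788 0.3692 0.026 ] [ 39.1 -12.9]
plateL [0.4946 0.3074 0.008 ] [-45.7  48. ]
plateR [0.586  0.2778 0.008 ] [-45.6 -48.1]
0 [[305. 352.]] [[302. 401.]]
20 [[304. 302.]] [[302. 419.]]
25 [[304. 289.]] [[302. 425.]]
30 [[304. 276.]] [[302. 430.]]
35 [[304. 263.]] [[302. 436.]]
40 [[304. 250.]] [[302. 442.]]
60 [[303. 197.]] [[303. 471.]]
90 [[301. 114.]] [[303. 532.]]
```

Run:
```python
from h import *
from fit import W
from g import P
for y in(.114,-.076):
  for x in (-.060,-.023,.014):
    for z in (.09,.105,.12,.14): print(x,y,z,((proj('scene',W(P,[x,y,z]))-[0,0])*1.4).round())
shot('scene','scene7.png')
```

```text
-0.06 0.114 0.09 [[315. 322.]]
-0.06 0.114 0.105 [[314. 312.]]
-0.06 0.114 0.12 [[313. 302.]]
-0.06 0.114 0.14 [[312. 288.]]
-0.023 0.114 0.09 [[302. 309.]]
-0.023 0.114 0.105 [[301. 299.]]
-0.023 0.114 0.12 [[300. 289.]]
-0.023 0.114 0.14 [[299. 276.]]
0.014 0.114 0.09 [[290. 296.]]
0.014 0.114 0.105 [[289. 287.]]
0.014 0.114 0.12 [[288. 277.]]
0.014 0.114 0.14 [[287. 264.]]
-0.06 -0.076 0.09 [[436. 282.]]
-0.06 -0.076 0.105 [[436. 273.]]
-0.06 -0.076 0.12 [[437. 264.]]
-0.06 -0.076 0.14 [[437. 251.]]
-0.023 -0.076 0.09 [[421. 271.]]
-0.023 -0.076 0.105 [[421. 262.]]
-0.023 -0.076 0.12 [[421. 253.]]
-0.023 -0.076 0.14 [[422. 241.]]
0.014 -0.076 0.09 [[406. 261.]]
0.014 -0.076 0.105 [[407. 252.]]
0.014 -0.076 0.12 [[407. 243.]]
0.014 -0.076 0.14 [[407. 231.]]
```

View pics/scene7.png

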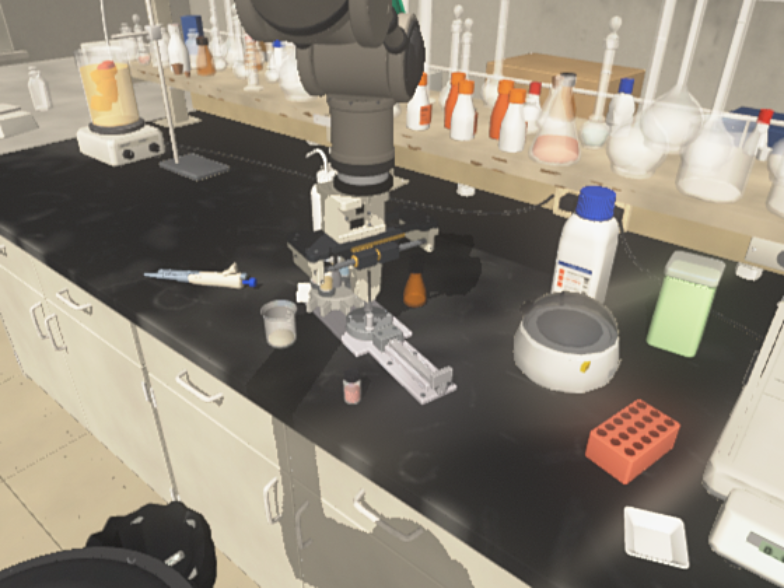

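```bash
python3 -m pendant '[[[-8,0,-1],0],[[-16,0,-1],0],[[-25,0,-1],0],[[-25,0,6],0],[[-25,0,13],0],[[-25,0,20],0],[[-25,0,24],0],[[-25,0,24],0]]'; python3 g.py -48 20 8;  python3 - <<'E'
from h import *
im=robot.read_camera('wrist');cv2.imwrite('pics/wrist8.png',cv2.resize(im[0:350,100:460,::-1],None,fx=1.7,fy=1.7))
im=robot.read_camera('scene');cv2.imwrite('pics/scene8.png',cv2.resize(im[170:270,210:330,::-1],None,fx=6,fy=6,interpolation=cv2.INTER_CUBIC))
E
```

```text
time: 4.48
tool_pos: [0.5205, 0.2951, 0.0132]
tool_rot: [3.138, -0.0, 1.259]
contact_force: [0.1, 0.3, -0.3]
opening: 0.001
t 4.48 now base [-49.4  19.6] z 13.2 F [ 0.1  0.3 -0.3] Fbase [0.3 0. ] open 0.001
shift [ 1.4 -0.5  5.2] turn 0.2 world [0.521 0.297 0.008]
```

View pics/wrist8.png

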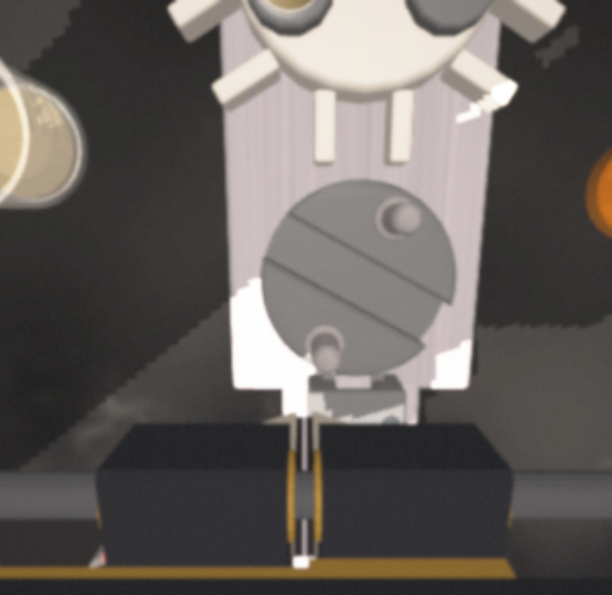

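View pics/scene8.png

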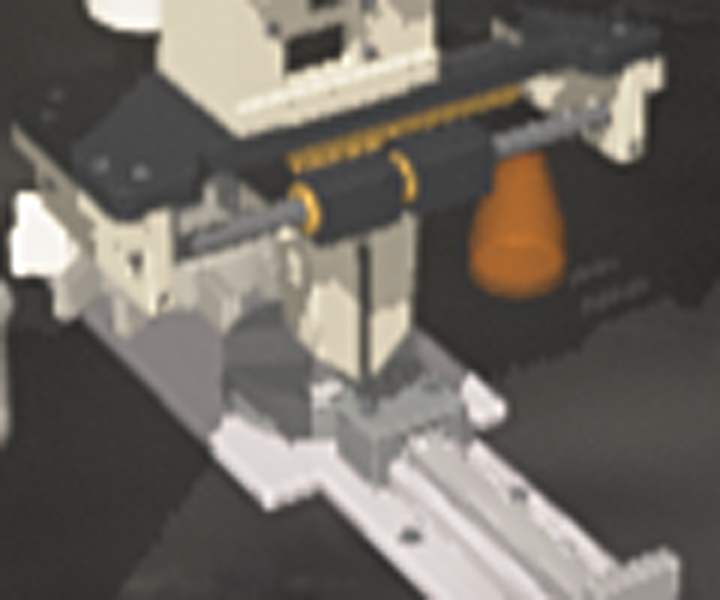

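Run:
```python
from h import *
from g import P
c,s=np.cos(P[2]),np.sin(P[2]);R=np.array([[c,s],[-s,c]])
for uv in((355,385),(365,390)):
  for z in(.036,.042,.048):
    w=unproj('scene',np.array(uv)/6+[210,170],z); print(uv,z,(R@(w[:2]-P[:2])*1e3).round(1))
for uv in((296,417),(305,413),(318,417)):
  for z in(.036,.042,.048):
    w=unproj('wrist',np.array(uv)/1.7+[100,0],z); print('wr',uv,z,(R@(w[:2]-P[:2])*1e3).round(1))
im=robot.read_camera('wrist');cv2.imwrite('pics/wrist9.png',cv2.resize(im[210:310,210:350,::-1],None,fx=5.5,fy=5.5,interpolation=cv2.INTER_CUBIC))
```

```text
(355, 385) 0.036 [-45.2  12.8]
(355, 385) 0.042 [-52.7  17.4]
(355, 385) 0.048 [-60.1  21.9]
(365, 390) 0.036 [-49.4  11.6]
(365, 390) 0.042 [-56.8  16.1]
(365, 390) 0.048 [-64.2  20.7]
wr (296, 417) 0.036 [-47.3  21.2]
wr (296, 417) 0.042 [-44.9  21.2]
wr (296, 417) 0.048 [-42.5  21.1]
wr (305, 413) 0.036 [-45.8  18. ]
wr (305, 413) 0.042 [-43.4  18.1]
wr (305, 413) 0.048 [-41.1  18.1]
wr (318, 417) 0.036 [-47.3  13.3]
wr (318, 417) 0.042 [-44.9  13.5]
wr (318, 417) 0.048 [-42.5  13.8]
```

View pics/wrist9.png

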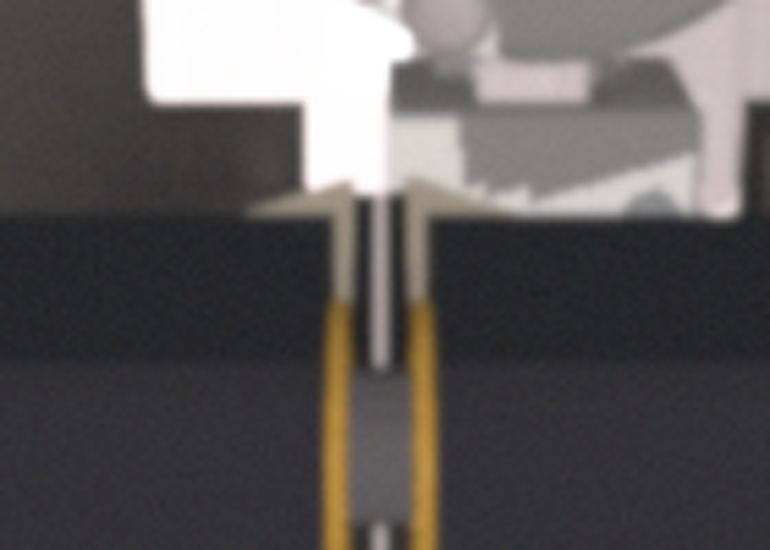

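```bash
python3 -m pendant '[[[0,4,2],0],[[0,7,4],0],[[1,7,5],0],[[6,7,5],0],[[11,7,5],0],[[15,6,5],0],[[19,5,5],0],[[23,4,5],0],[[23,4,5],0]]'; python3 g.py -16 23 8;  python3 - <<'E'
from h import *
im=robot.read_camera('wrist');cv2.imwrite('pics/wrist10.png',cv2.resize(im[0:350,100:460,::-1],None,fx=1.7,fy=1.7))
E
```

```text
time: 5.38
tool_pos: [0.5323, 0.3173, 0.0099]
tool_rot: [3.136, -0.002, 1.26]
contact_force: [-0.6, -0.3, 0.1]
opening: 0.0003
t 5.38 now base [-24.7  15.2] z 9.9 F [-0.6 -0.3  0.1] Fbase [-0.5  0.4] open 0.0
shift [ 8.7 -7.7  1.9] turn 0.3 world [0.528 0.328 0.008]
```

View pics/wrist10.png

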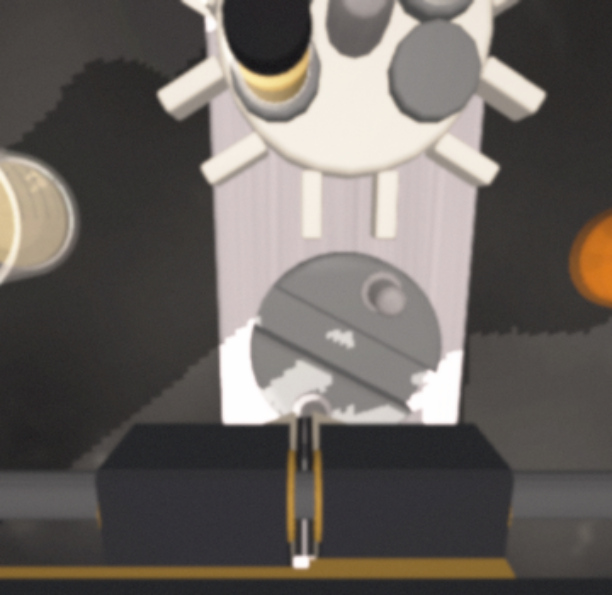

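Run:
```python
from h import *
im=robot.read_camera('scene');cv2.imwrite('pics/scene10.png',cv2.resize(im[170:270,210:330,::-1],None,fx=6,fy=6,interpolation=cv2.INTER_CUBIC))
```

```text
(no output)
```

View pics/scene10.png

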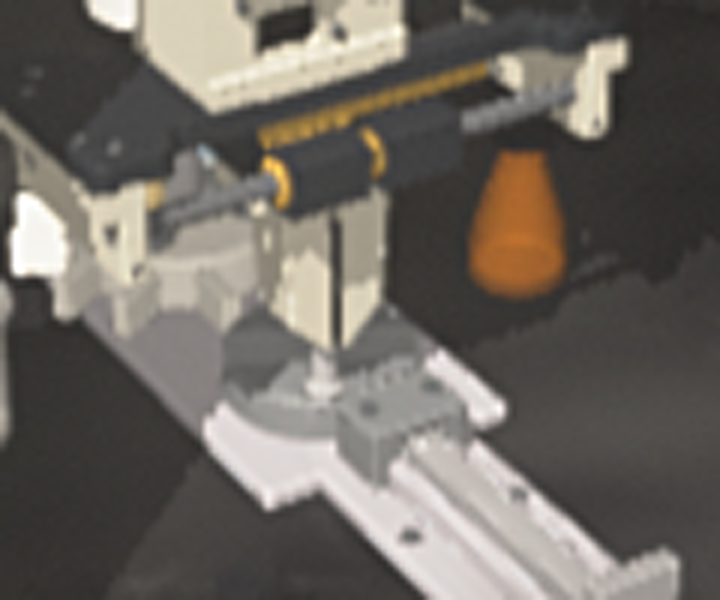

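```bash
python3 -m pendant '[[[0,0,2],0],[[3,-1,2],0],[[6,-3,2],0],[[9,-5,2],0],[[9,-5,2],0]]'; python3 g.py -12 23 8;  python3 - <<'E'
from h import *
im=robot.read_camera('wrist');cv2.imwrite('pics/wrist11.png',cv2.resize(im[0:350,100:460,::-1],None,fx=1.7,fy=1.7))
E
```

```text
time: 5.9
tool_pos: [0.5297, 0.3258, 0.0092]
tool_rot: [3.136, -0.0, 1.26]
contact_force: [-4.4, -4.2, 11.1]
opening: 0.0009
t 5.9 now base [-17.3  20.3] z 9.2 F [-4.4 -4.2 11.1] Fbase [-5.3  2.9] open 0.001
shift [ 5.3 -2.7  1.2] turn 0.2 world [0.529 0.332 0.008]
```

View pics/wrist11.png

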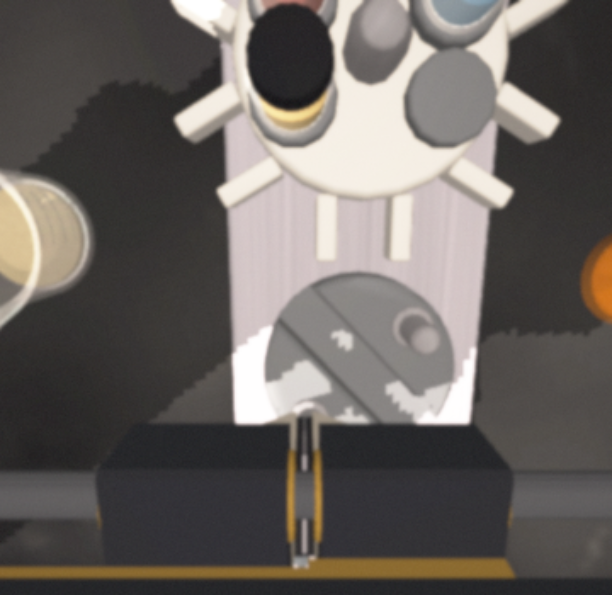

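```bash
python3 -m pendant '[[[0,0,-6],0],[[-7,0,-6],0],[[-14,1,-6],0],[[-22,2,-6],0],[[-30,2,-6],0],[[-30,2,2],0],[[-30,2,5],0],[[-30,2,5],0]]'; python3 g.py -46 18 -1;  python3 - <<'E'
from h import *
im=robot.read_camera('wrist');cv2.imwrite('pics/wrist12.png',cv2.resize(im[0:350,100:460,::-1],None,fx=1.7,fy=1.7))
E
```

```text
time: 6.62
tool_pos: [0.5217, 0.2962, 0.0028]
tool_rot: [3.138, 0.001, 1.26]
contact_force: [-0.7, -0.2, -0.6]
opening: 0.0006
t 6.62 now base [-48.   18.7] z 2.8 F [-0.7 -0.2 -0.6] Fbase [-0.4  0.6] open 0.001
shift [2.  0.7 3.8] turn 0.2 world [ 0.523  0.298 -0.001]
```

View pics/wrist12.png

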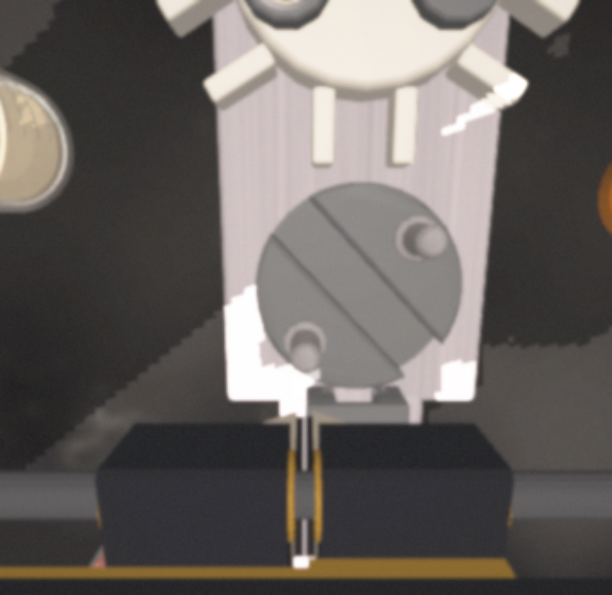

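```bash
python3 -m pendant '[[[0,0,2],0],[[0,0,4],0],[[0,0,4],0]]'; python3 -m pendant '[[[0,0,2],0],[[0,0,2],0]]';python3 -m pendant '[[[0,0,2],0],[[0,0,2],0]]'
python3 - <<'E'
from h import *
from g import P
c,s=np.cos(P[2]),np.sin(P[2]);R=np.array([[c,s],[-s,c]])
im=robot.read_camera('wrist');cv2.imwrite('pics/wrist13.png',cv2.resize(im[0:350,100:460,::-1],None,fx=1.7,fy=1.7))
im=robot.read_camera('scene');cv2.imwrite('pics/scene13.png',cv2.resize(im[170:270,210:330,::-1],None,fx=6,fy=6,interpolation=cv2.INTER_CUBIC))
E
```

```text
time: 6.92
tool_pos: [0.5218, 0.2966, -0.0013]
tool_rot: [3.138, 0.001, 1.26]
contact_force: [-0.4, 0.3, 0.4]
opening: 0.0005
time: 7.08
tool_pos: [0.5216, 0.2967, -0.0037]
tool_rot: [3.139, 0.001, 1.261]
contact_force: [-0.0, -0.1, -0.9]
opening: 0.0006
time: 7.25
tool_pos: [0.5213, 0.2966, -0.0061]
tool_rot: [3.139, 0.002, 1.261]
contact_force: [-0.5, -0.7, 0.1]
opening: 0.0005
```

View pics/scene13.png

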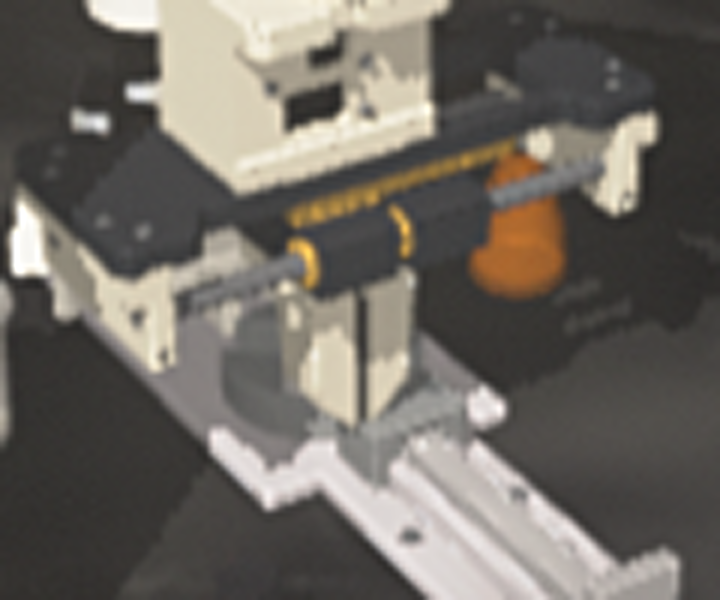

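View pics/wrist13.png

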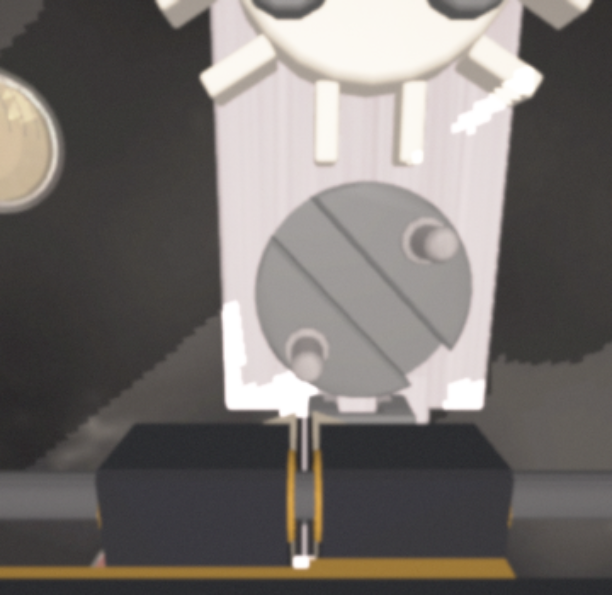

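```bash
python3 -m pendant '[[[5,0,-1],0],[[9,0,-1],0],[[13,0,-1],0],[[17,0,-1],0],[[17,0,-1],0]]'; python3 g.py -20 22 -5;  python3 - <<'E'
from h import *
im=robot.read_camera('wrist');cv2.imwrite('pics/wrist14.png',cv2.resize(im[0:350,100:460,::-1],None,fx=1.7,fy=1.7))
E
```

```text
time: 7.77
tool_pos: [0.5257, 0.3128, -0.005]
tool_rot: [3.14, 0.004, 1.261]
contact_force: [-2.3, -3.2, 1.6]
opening: 0.0005
t 7.77 now base [-30.9  20.1] z -5.0 F [-2.3 -3.2  1.6] Fbase [-3.7  1.2] open 0.001
shift [10.9 -1.9 -0.1] turn 0.3 world [ 0.527  0.324 -0.005]
```

View pics/wrist14.png

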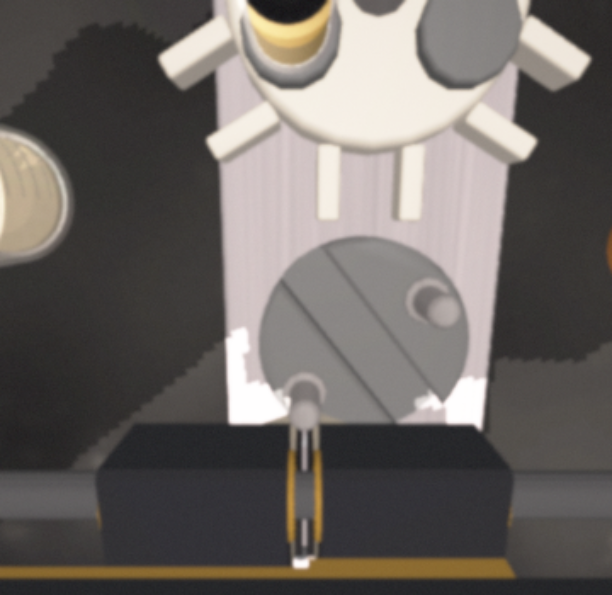

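```bash
cat > m.py <<'E'
import sys
from h import *
from g import P
c,s=np.cos(P[2]),np.sin(P[2]);R=np.array([[c,s],[-s,c]])
def b(uv,z): w=unproj('wrist',np.array(uv)/1.7+[100,0],z); return R@(w[:2]-P[:2])*1e3
E
python3 - <<'E'
from m import *
a,d=b((286,281),.024),b((396,420),.024);print(a,d,np.arctan2(*(a-d)[::-1]))
a,d=b((325,250),.024),b((443,403),.024);print(a,d,np.arctan2(*(a-d)[::-1]))
a,d=b((305,412),.048),b((445,308),.048);print(a,d,np.arctan2(*(a-d)[::-1])-np.pi/2)
E
```

```text
[20.35504876 25.36690612] [-27.2272775  -12.41668312] 0.6711132152615874
[30.16066173 13.04480329] [-20.90687739 -28.15159059] 0.6788154689775697
[-15.02371184  19.1476608 ] [ 16.13565421 -19.63801251] 0.6767943202393494
```

```bash
python3 -m pendant '[[[4,-1,0],0],[[8,-2,0],0],[[11,-3,0],0],[[14,-4,0],0],[[15.5,-4,0],0],[[15.5,-4,0],0]]'; python3 g.py -15 24 -5;  python3 - <<'E'
from h import *
im=robot.read_camera('wrist');cv2.imwrite('pics/wrist15.png',cv2.resize(im[0:350,100:460,::-1],None,fx=1.7,fy=1.7))
E
```

```text
time: 8.32
tool_pos: [0.5255, 0.3289, -0.0058]
tool_rot: [-3.141, 0.004, 1.262]
contact_force: [-5.3, -0.6, -1.1]
opening: 0.0006
t 8.32 now base [-15.7  25.2] z -5.8 F [-5.3 -0.6 -1.1] Fbase [-2.2  4.8] open 0.001
shift [ 0.7  1.2 -0.8] turn 0.3 world [ 0.527  0.329 -0.005]
```

View pics/wrist15.png

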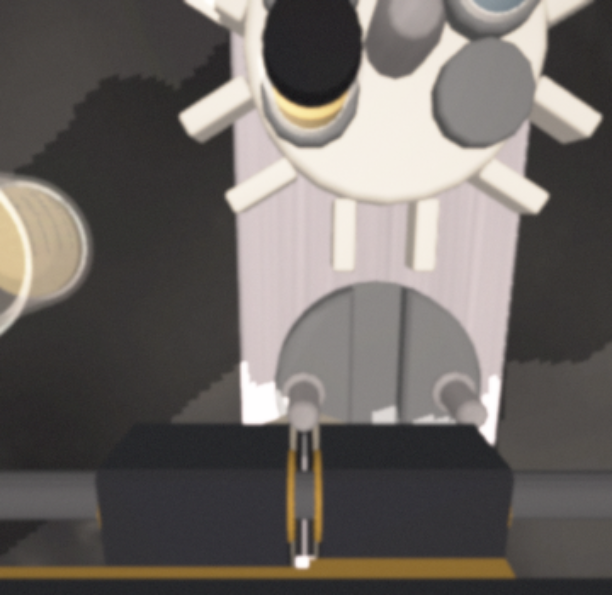

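Run:
```python
from m import *
a,d=b((353,290),.024),b((352,418),.024);print(a,d,np.arctan2(*(a-d)[::-1]))
a,d=b((404,290),.024),b((402,418),.024);print(a,d,np.arctan2(*(a-d)[::-1]))
a,d=b((303,411),.048),b((471,413),.048);print(a,d,np.arctan2(*(a-d)[::-1])-np.pi/2)
a,d=b((252,370),.008),b((244,300),.008);print(a,d)
a,d=b((335,265),.026),b((433,267),.026);print(a,d)
```

```text
[32.96388399  9.02401482] [-11.02119601   7.97327617] 0.023883981654086284
[33.06445341 -7.30955077] [-10.91338792  -9.18312069] 0.042576843011588386
[ 0.83666727 24.81161831] [  0.51913912 -24.44010334] -0.006446957249989671
[ 1.1056546  43.56313887] [26.89697958 45.84823833]
[41.03713333 15.08412623] [ 40.60688901 -15.57384298]
```

```bash
python3 -m pendant '[[[-5,0,0],0],[[-10,0,-10],0],[[-12,0,-40],0],[[-30,5,-50],0],[[-70,12,-50],0],[[-110,18,-50],0],[[-150,24,-50],0],[[-190,25,-50],0],[[-190,25,-50],0]]'; python3 g.py -206 0 -9;  python3 - <<'E'
from h import *
im=robot.read_camera('wrist');cv2.imwrite('pics/wrist16.png',im[:,:,::-1])
im=robot.read_camera('scene');cv2.imwrite('pics/scene16.png',cv2.resize(im[150:300,210:390,::-1],None,fx=4,fy=4,interpolation=cv2.INTER_CUBIC))
E
```

```text
time: 9.12
tool_pos: [0.4906, 0.1346, 0.0461]
tool_rot: [3.141, 0.006, 1.257]
contact_force: [0.3, 0.6, -0.4]
opening: 0.0
t 9.12 now base [-211.2   -1.8] z 46.1 F [ 0.3  0.6 -0.4] Fbase [ 0.6 -0.1] open 0.0
shift [ 5.6 -1.8 55.1] turn 0.1 world [ 0.491  0.14  -0.009]
```

View pics/wrist16.png

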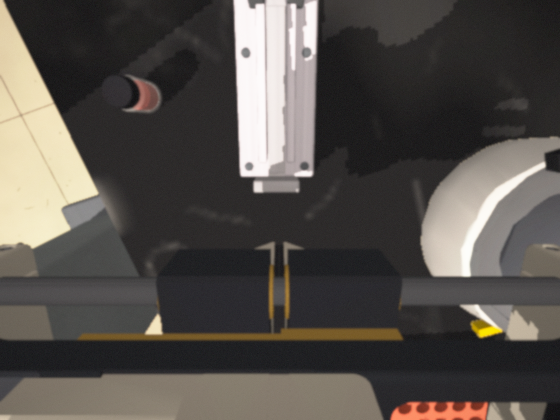

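View pics/scene16.png

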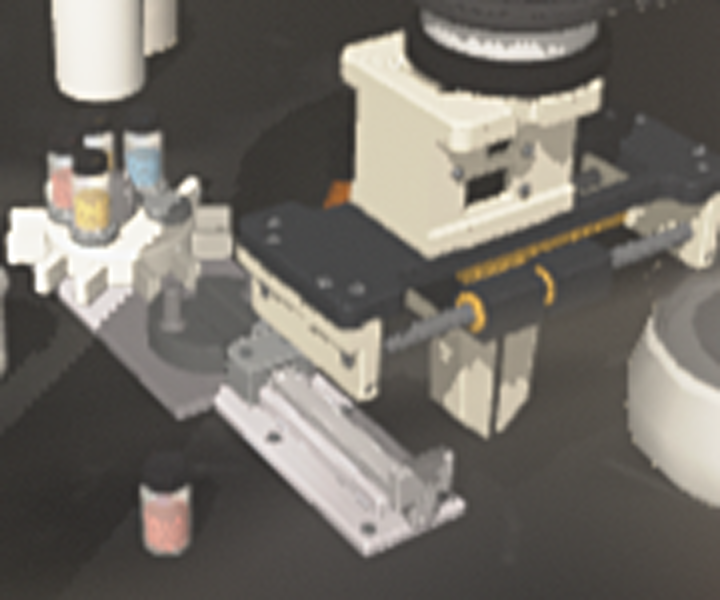

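Run:
```python
from m import *
for z in (0,.06,.1):
  for uv in ((554,240),(500,230),(555,294)): print(z,uv,(R@(unproj('top',np.array(uv)/1.4,z)[:2]-P[:2])*1e3).round(0))
def bw(uv,z): return (R@(unproj('wrist',uv,z)[:2]-P[:2])*1e3).round(1)
print('tab top rear', bw((254,192),.044),bw((298,191),.044),'mantle', bw((423,240),.05),bw((430,200),.08),bw((423,240),.1))
print('vial',bw((121,91),.044))
```

```text
0 (554, 240) [-223. -190.]
0 (500, 230) [-150. -181.]
0 (555, 294) [-244. -121.]
0.06 (554, 240) [-213. -174.]
0.06 (500, 230) [-146. -165.]
0.06 (555, 294) [-233. -110.]
0.1 (554, 240) [-207. -163.]
0.1 (500, 230) [-142. -155.]
0.1 (555, 294) [-226. -102.]
tab top rear [-176.8   13.2] [-176.1  -15.9] mantle [-208.2 -100.2] [-173.4  -85.9] [-189.1  -75. ]
vial [-114.4   92.6]
```

```bash
python3 -m pendant '[[[8,-7,0],0],[[10,-7,15],0],[[10,-7,30],0],[[10,-7,30],0]]'; python3 g.py -200 5 -6;  python3 - <<'E'
from h import *
im=robot.read_camera('scene');cv2.imwrite('pics/scene17.png',cv2.resize(im[150:300,210:390,::-1],None,fx=4,fy=4,interpolation=cv2.INTER_CUBIC))
E
```

```text
time: 9.55
tool_pos: [0.4881, 0.1521, 0.0148]
tool_rot: [-3.142, 0.004, 1.26]
contact_force: [0.3, -0.2, -0.5]
opening: 0.0003
t 9.55 now base [-195.4    6.1] z 14.8 F [ 0.3 -0.2 -0.5] Fbase [-0.1 -0.3] open 0.0
shift [-4.6  1.1 20.8] turn 0.2 world [ 0.488  0.147 -0.006]
```

View pics/scene17.png

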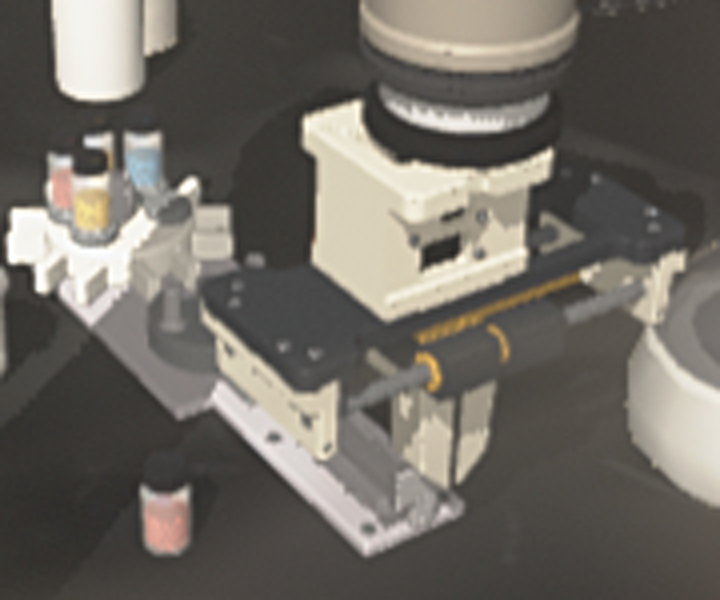

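```bash
python3 -m pendant '[[[-5,0,0],0],[[-7,0,5],0],[[-7,0,10],0],[[-7,0,10],0]]'; python3 g.py -200 5 -6;python3 -m pendant '[[[0,0,5],0],[[0,0,10],0],[[0,0,10],0]]'; python3 g.py -200 5 -6;  python3 - <<'E'
from h import *
im=robot.read_camera('scene');cv2.imwrite('pics/scene18.png',cv2.resize(im[150:300,210:390,::-1],None,fx=4,fy=4,interpolation=cv2.INTER_CUBIC))
im=robot.read_camera('wrist');cv2.imwrite('pics/wrist18.png',im[:,:,::-1])
E
```

```text
time: 9.93
tool_pos: [0.4861, 0.1452, 0.0054]
tool_rot: [3.141, 0.003, 1.26]
contact_force: [0.2, -0.4, -0.6]
opening: 0.0003
t 9.93 now base [-202.5    5.8] z 5.4 F [ 0.2 -0.4 -0.6] Fbase [-0.3 -0.3] open 0.0
shift [ 2.6  0.8 11.3] turn 0.2 world [ 0.488  0.147 -0.006]
time: 10.18
tool_pos: [0.4854, 0.145, -0.0057]
tool_rot: [-3.14, 0.004, 1.259]
contact_force: [-0.7, 0.6, -0.5]
opening: 0.0006
t 10.18 now base [-202.9    6.4] z -5.7 F [-0.7  0.6 -0.5] Fbase [0.3 0.8] open 0.001
shift [2.9 1.4 0.3] turn 0.2 world [ 0.488  0.147 -0.006]
```

View pics/scene18.png

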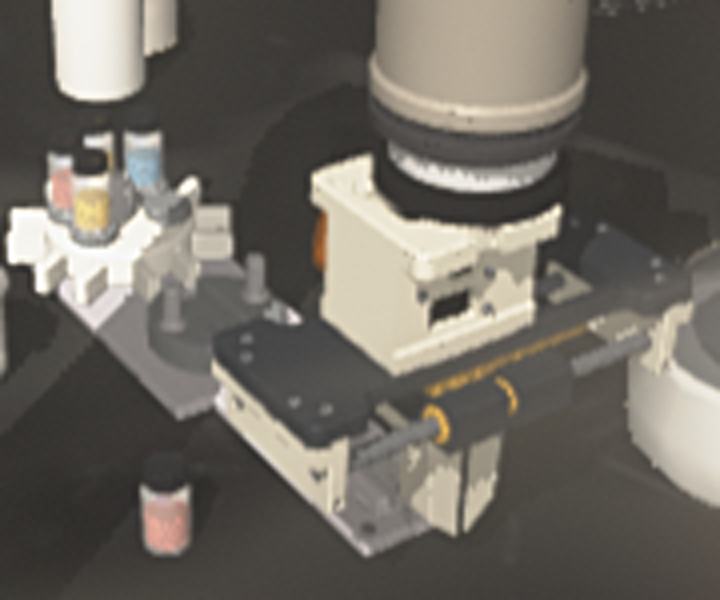

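View pics/wrist18.png

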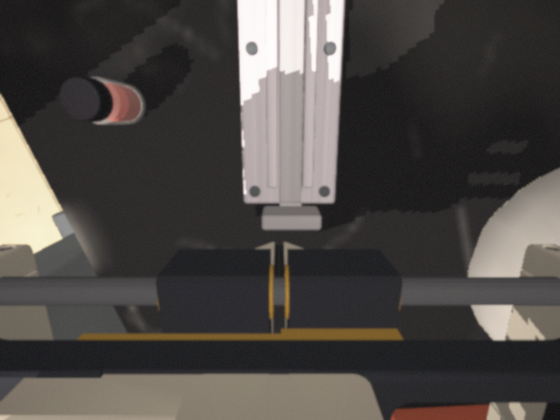

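```bash
python3 -m pendant '[[[5,2,0],0],[[10,4,0],0],[[14,4,0],0],[[18,4,0],0],[[22,4,0],0],[[26,4,0],0],[[30,4,0],0],[[34,4,0],0],[[38,4,0],0],[[42,4,0],0]]'; python3 g.py -82 2 -6;  python3 - <<'E'
from h import *
im=robot.read_camera('wrist');cv2.imwrite('pics/wrist19.png',im[:,:,::-1])
E
```

```text
time: 11.12
tool_pos: [0.5026, 0.1843, -0.0052]
tool_rot: [-3.141, 0.004, 1.26]
contact_force: [-1.4, -3.1, 3.1]
opening: 0.0006
t 11.12 now base [-160.3    2.3] z -5.2 F [-1.4 -3.1  3.1] Fbase [-3.4  0.4] open 0.001
shift [78.3  0.6  0.5] turn 0.2 world [ 0.527  0.259 -0.006]
```

View pics/wrist19.png

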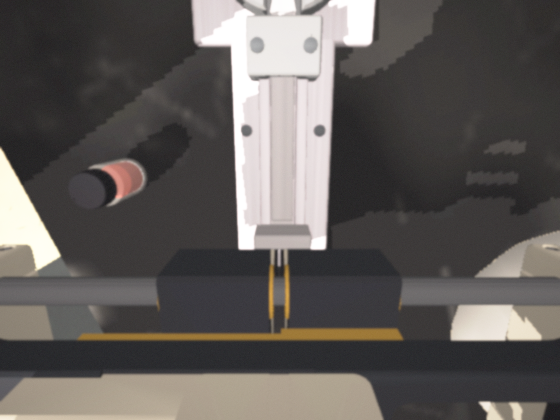

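```bash
python3 -m pendant '[[[4,0,0],0],[[9,0,0],0],[[14,0,0],0],[[19,0,0],0],[[24,0,0],0],[[29,0,0],0],[[34,0,0],0],[[39,0,0],0],[[44,0,0],0],[[49,0,0],0]]'; python3 g.py -82 2 -6;  python3 - <<'E'
from h import *
im=robot.read_camera('wrist');cv2.imwrite('pics/wrist20.png',im[:,:,::-1])
E
```

```text
time: 12.0
tool_pos: [0.5181, 0.2321, -0.0053]
tool_rot: [-3.141, 0.003, 1.26]
contact_force: [-0.7, -1.7, 1.3]
opening: 0.0004
t 12.0 now base [-110.1    2.3] z -5.3 F [-0.7 -1.7  1.3] Fbase [-1.8  0.1] open 0.0
shift [28.1  0.5  0.6] turn 0.2 world [ 0.527  0.259 -0.006]
```

View pics/wrist20.png

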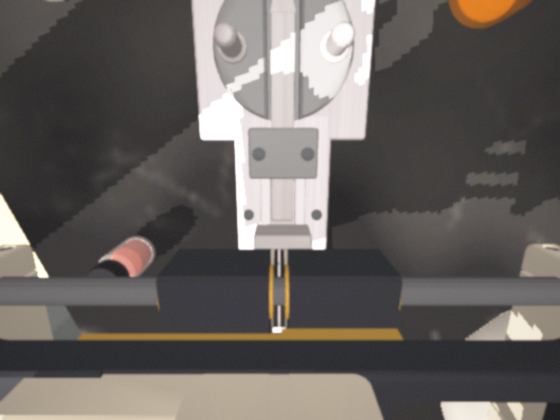

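Bar is passing through the groove (columns 272–295, disc aligned). Tab at (282,237). Continue to the stop.

```bash
python3 -m pendant '[[[4,0,0],0],[[9,0,0],0],[[14,0,0],0],[[19,0,0],0],[[23,0,0],0],[[26,0,0],0],[[28,0,0],0],[[28,0,0],0]]'; python3 g.py -82 2 -6; python3 -m pendant '[[[1,0,0],0],[[2,0,0],0],[[2,0,0],0]]'; python3 g.py -82 2 -6
```

```text
time: 12.72
tool_pos: [0.5263, 0.2574, -0.0053]
tool_rot: [-3.141, 0.007, 1.261]
contact_force: [-3.4, -13.0, 6.9]
opening: 0.0002
t 12.72 now base [-83.4   2.4] z -5.3 F [ -3.4 -13.    6.9] Fbase [-13.4  -0.8] open 0.0
shift [1.4 0.4 0.7] turn 0.3 world [ 0.527  0.259 -0.006]
time: 12.97
tool_pos: [0.5262, 0.2572, -0.0052]
tool_rot: [-3.14, 0.011, 1.261]
contact_force: [-3.2, -12.3, 6.5]
opening: 0.0004
t 12.97 now base [-83.6   2.4] z -5.2 F [ -3.2 -12.3   6.5] Fbase [-12.7  -0.8] open 0.0
shift [1.6 0.4 0.8] turn 0.3 world [ 0.527  0.259 -0.006]
```

```bash
python3 -m pendant '[[[-8,0,0],0],[[-20,0,0],0],[[-35,0,0],0],[[-35,0,-30],0],[[-35,0,-60],0],[[-35,0,-80],0],[[-35,0,-80],0],[[-35,0,-80],0]]'
python3 - <<'E'
from h import *
im=robot.read_camera('wrist');cv2.imwrite('pics/wrist21.png',im[:,:,::-1])
im=robot.read_camera('scene');cv2.imwrite('pics/scene21.png',cv2.resize(im[150:300,160:360,::-1],None,fx=4,fy=4,interpolation=cv2.INTER_CUBIC))
for q in ('bar_nose_tip','bar_tail','loose_vial','small_beaker','dropper_bottle'):
    print(q,[(round(r['p'],2),(np.array(r['xy'])*[560,420]).round()) for r in robot.find_in('wrist',q)[:2]])
E
```

```text
time: 13.63
tool_pos: [0.5165, 0.2248, 0.0762]
tool_rot: [3.141, 0.009, 1.261]
contact_force: [-0.2, 1.3, -0.6]
opening: 0.0005
bar_nose_tip [(0.78, array([281.,  78.]))]
bar_tail [(0.86, array([281.,  74.]))]
loose_vial [(0.82, array([166., 212.]))]
small_beaker [(0.24, array([283.,  72.]))]
dropper_bottle [(0.93, array([424.,  14.]))]
```

View pics/wrist21.png

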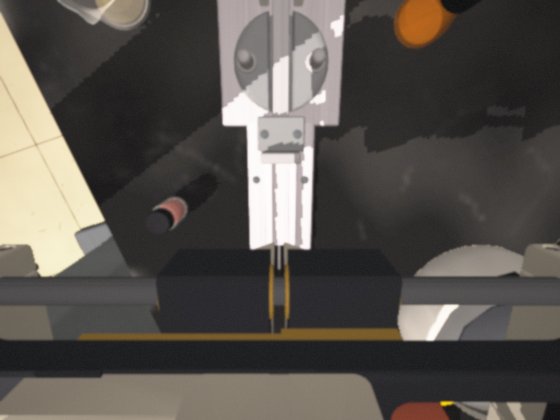

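View pics/scene21.png

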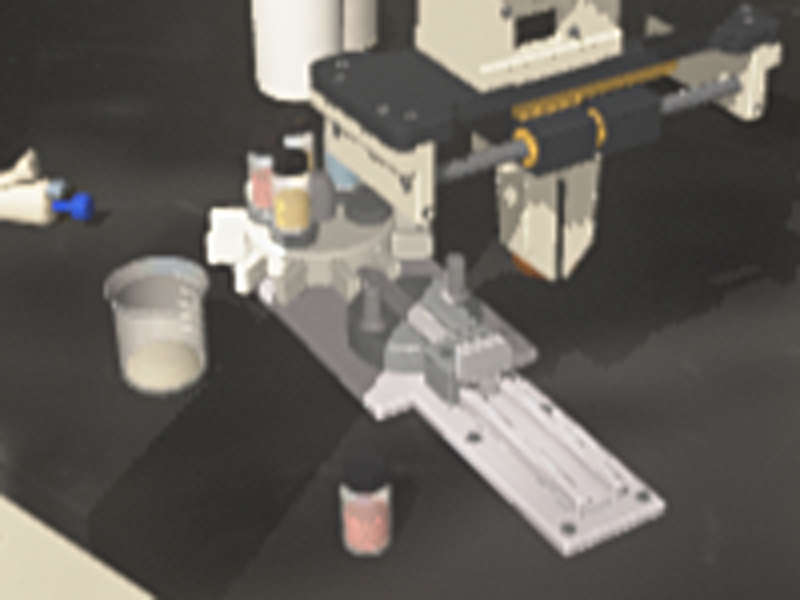

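Run:
```python
from m import *
def bw(uv,z): return (R@(unproj('wrist',uv,z)[:2]-P[:2])*1e3).round(1)
for q in((263,162),(301,162),(281,162)): print('tab rear',bw(q,.044))
o=robot.observe();print(o['contact_force'].round(1),o['time'])
robot.hand_in()
```

```text
tab rear [-72.1  13.7]
tab rear [-71.9 -14.1]
tab rear [-72.    0.6]
[ 0.2 -0.4 -0.3] 13.9833
the job is handed in; nothing more can be done
```

The carousel is locked as far as my checks show, and the job is handed in at about 14 s (limit 51 s); no verdict is reported.

- **Disc:** I pushed post_a round with the closed fingertips, from about 1.08 rad until the groove lined up with the bar. From the wrist picture it was within about 0.04 rad of zero (three edge readings gave -0.006, 0.024 and 0.043).
- **Bar:** I then pushed the tail tab until it met the guide block, where the push force rose to about 13 N. In the last picture the tab's rear face is at x = -72.0 mm, y about 0 in the base's frame. That is the home position, and it puts the nose about 56 mm beyond the axis. I worked the nose position out from the tab; I did not see the nose itself between the lugs.
- **Surroundings:** The arm was clear when I handed in, with force near zero. The vial, beaker and bottle still looked upright and in place in the last pictures.

**Disagreements:**
- **Tool height:** The fingertips sit about 39 mm higher than the reported TCP suggests. The first pass went over the post without touching it. The second rode on the post's top, pressing about 11 N, and turned the disc a little before I corrected the height.
- **Detections:** The trained networks' bar_tail and bar_nose_tip detections in the last picture fell together on the disc, so I did not use them.

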